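# Lock the bayonet lid on the sweets canister

### The arm

A 7-joint arm with a two-finger parallel gripper is mounted at the origin on a cart in front of the work surface, level with it; the furniture and walls round the work are solid. World frame = base frame: x ahead of the robot, y to its left, z up, the work surface at z = 0. Lengths are in m, angles in rad, forces in N, time in s.
With the tool pointing down it reaches from about 0.4 to 0.85 m from the base axis. Payload 10.4 kg.
Tool frame: the origin (TCP) lies midway between the tips of the shut fingers; the grasp point (between the pads) lies 19 mm behind it; z points along the fingers, y is the line along which they close (so a half turn about z gives the same grasp; the last joint's range is limited). The gripper opens to 87 mm and grips with 3 to 60 N. Pads are 19 mm wide; open, the fingers measure 117 mm over their backs; the gripper's body (75 mm by 190 mm) begins 51 mm behind the grasp point.
Start: joints at [1.124, 0.332, -0.065, 1.46, 0.022, 1.35, -0.088], TCP at [0.257, -0.57, 0.223] pointing down, gripper open.
Joint ranges: [-2.6, 2.6], [-0.5, 2.12], [-1.47, 1.34], [0.16, 2.42], [-1.27, 4.41], [0.06, 2.06], [-2.6, 2.6]. Speed limits (rad/s): [2.22, 2.22, 2.79, 2.79, 3.14, 3.14, 3.14].

### API

Orientations are given as a unit quaternion [x, y, z, w].
In Python, from bench import r gives the robot as it stands.
- The arm moves only by the tool arm_command, never from a script. Its argument "moves" is one flat list of numbers, 4 for each row, row after row: the shift along the tool's x, y, z in cm, then the turn about the tool's z in degrees. A call has 1 to 12 rows; each row shifts and turns the commanded pose from where the row before left it, along the tool's axes as they then stand; what a row does not reach is not made up. A row lasts 1/12 s, in which the tool goes at most 41.7 mm and 7.16 degrees, less where a joint would pass 70% of its speed; a pose out of reach is approached as far as the arm can. A call with a gripper value outside its range is refused whole. "fingers" is the opening in per cent of the stroke, from 0 (shut) to 100 (fully open), set as the call begins (left out, the last holds). The fingers move at their own pace and stop on an object; "squeeze" is the grip in N (left out, the last holds). Time passes only in rows, so rows that do not move let the fingers close. It gives the time, the measured TCP pose, the force, the opening and the grip force at its end, in the units of the state.
- r.read_state(): the state, without advancing time (a new reading comes with each control period).
- r.camera(name): name is "side" or "top"; returns the picture (384x512x3 uint8, red, green, blue); there is no depth.
- r.camera_info(name): a dict with "fx", "fy", "cx", "cy" (pixels), "origin" and "attitude" of the camera in the world. Camera axes: x right, y up, looking along -z (the intrinsics and any distortion apply to the point x, -y, -z); pixel columns grow to the right and rows downward; lengths in m; the calibration is good to about 2 mm. A picture is of the moment at which its call begins. camera_info takes no time and is no camera call.
- r.close_job(): hands the job in; it is judged then, once.
The state is a dict: "time": time; "joint_positions": joint angles; "joint_vel": joint speeds; "joint_torque": joint torques, N m; "ee_pos": TCP position; "eef_rot": TCP orientation; "ft_force": force on the tool from outside, world axes, zero at the start; "torque": the same for the moment, N m; "width": finger opening in m; "grip_force": force on a finger pad.
Only numpy, scipy, OpenCV 4.12 (cv2) and the standard library are available. Lean on these libraries where they do the work, as an engineer would, in place of code of your own. Each camera call takes 0.05 s, during which the arm holds its last target. There are 200 camera calls.

### The job

Close the white sweets canister with its bayonet lid: set the lid in the mouth, find the slots by turning it gently to and fro, push it in against the spring and twist it clockwise (seen from above) right to the stop, then let it go so that it springs up into its locking notches and stays locked. Press only gently, never force the lugs, and leave the other goods where they stand.

Things in the scene. Friction and masses are not known exactly. Their poses are not given: they have to be found in the camera images.
- canister: White round canister with red bands, fixed to the counter, 92 mm in diameter, 100 mm tall, a small brass plate on its front (-x). Origin: centre of its underside, z up. Its brass collar's two slots lie roughly along this x axis, but the collar is clamped at some angle within 0.3 rad either way of it, which no pose tells: it must be seen or felt.
- mouth (a point): Centre of the mouth, on the canister's axis, level with the top of the flat brass collar (94 mm across, 8 mm thick, bore 52.6 mm, two facing slots 14 mm wide, cut outward from the bore to 36 mm from the axis). With its lugs lying on the collar, the lid's origin is 12 mm below this point; over the slots the lugs drop through.
- seal (a point): Centre of the top of the sprung plate inside, at rest 14 mm below the mouth. It pushes the lid up with 3 N at first, 8 N at full depth. The lugs are under the collar, and the lid can turn, when the lid's origin is 26 mm or more below the mouth; at 29 mm the lid's round top rests on the collar: push no harder.
- locked (a point): Where the lid's origin sits when locked, 23 mm below the mouth. From the slots the lid turns only clockwise (from above), 0.80 to 0.85 rad to a hard stop. There the collar's lower face has notches 3 mm deep; let go, the lid springs up into them. Let go short of them it stays 3 mm too low; at the slots it pops out.
- lid: Loose lid, 0.16 to 0.26 kg, 64 mm tall, standing on the counter. Origin: centre of its underside, z up. Steel plug 49 mm in diameter with tapered nose (39 mm at the tip, full width 8 mm up); two facing steel lugs along +x and -x reach 33 mm from the axis, 10 mm wide, 12 to 18 mm above the origin. A half turn about z makes no difference.
- handle (a point): Middle of the top of the lid's dark bar handle, 64 mm above the lid's origin, with the lid's axes. The bar runs along x: 56 mm long, 14 mm thick (y), 30 mm tall. Below it the pale wooden round top of the lid, 80 mm in diameter and 5 mm thick, with a red dot over each lug.
- tin_b: Dark green round tin, 57 mm across, 60 mm tall; origin at the centre of its underside. A bystander.
- box_a: Yellow gift box, red ribbon, 56x90x85 mm; origin at the centre of its underside. A bystander.
- box_c: Blue gift box, blue bow, 61x81x70 mm; origin at the centre of its underside. A bystander.
- box_d: Green gift box, green bow, 51x78x75 mm; origin at the centre of its underside. A bystander.
Not all that is in view belongs to the job. There is more than one size of the canister; the one meant has the size given above.

How it is judged:
By the outcome, as a careful person would: the job done as asked, in the order asked, and still so for the second after the job is handed in, with the robot touching nothing.
It also fails if it takes over 72 s, if anything falls off the work surface, if the arm or the gripper's body presses on something with over 40 N, if the wrist force passes 120 N, or if a joint passes its speed limit or range.

## Working session

There is one attempt and no reset: what is moved stays moved. The work goes in short steps, Python scripts to look and compute and a tool call to move; the robot and the scene stay as the last step left them, time stands still between calls to the robot, and variables do not carry over. Pictures are saved under pics/ and viewed, at most 10 in all, crops included, and the job is handed in when it is done.

Besides the shell and the picture viewer there is one more tool, called after "Call:" by a JSON object that holds its "api" and its "payload". arm_command: Moves the arm, as the interface text tells. Its arguments: {"type":"object","properties":{"moves":{"type":"array"},"fingers":{"type":"number"},"squeeze":{"type":"number"}},"required":["moves"]}

```bash
mkdir -p pics; ls; python3 - <<'E'
from bench import r
import cv2,numpy as np
for n in("side","top"):
    im=r.camera(n); cv2.imwrite(f"pics/{n}0.png",im[:,:,::-1]); print(n,r.camera_info(n))
s=r.read_state(); print({k:np.round(v,3).tolist() for k,v in s.items()})
a=cv2.imread("pics/side0.png");b=cv2.imread("pics/top0.png")
cv2.imwrite("pics/both0.png",cv2.resize(np.vstack([a,b]),(800,1200))[:600]) 
E
```

```text
pics
side {'fx': 450.79369654956355, 'fy': 450.79369654956355, 'cx': 254.70909560707668, 'cy': 187.6604717470728, 'origin': array([0.57291747, 1.12417648, 0.82197824]), 'attitude': array([0.0042972 , 0.48608493, 0.87374493, 0.01651595])}
top {'fx': 489.1296620513677, 'fy': 489.1296620513677, 'cx': 258.0814908448694, 'cy': 197.948832930644, 'origin': array([ 0.44365633, -0.02806828,  1.73360334]), 'attitude': array([ 0.01637405, -0.02963345, -0.70131587,  0.71204621])}
{'time': 0.1, 'joint_positions': [1.124, 0.333, -0.065, 1.461, 0.022, 1.35, -0.089], 'joint_vel': [-0.001, -0.001, 0.0, -0.002, 0.001, -0.0, -0.001], 'joint_torque': [0.002, -62.454, 0.025, -39.071, -0.061, 0.037, 0.0], 'ee_pos': [0.257, -0.569, 0.222], 'eef_rot': [0.978, 0.21, -0.0, -0.001], 'ft_force': [0.291, 0.924, 0.184], 'torque': [0.012, -0.009, 0.06], 'grip_force': 0.0, 'width': 0.087}
```

View pics/side0.png

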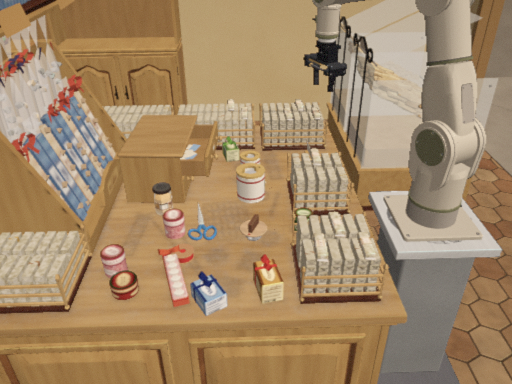

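View pics/top0.png

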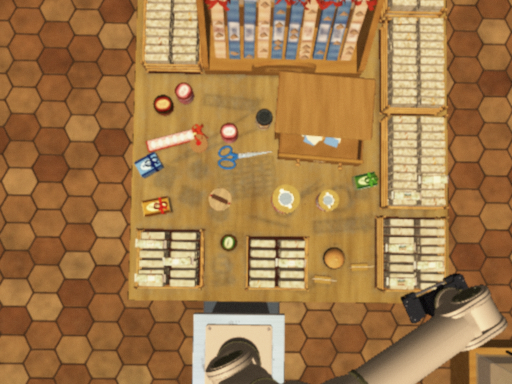

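Side view: two white canisters, the larger at about (250,182) and a smaller behind it at (250,160). The lid is at (254,228). In the top view these are (286,199), (328,201) and (219,199). I'll measure both canisters and enlarge them.

```bash
cat > h.py <<'E'
import numpy as np,cv2
from bench import r
from scipy.spatial.transform import Rotation as R
def ray(n,u,v):
    c=r.camera_info(n); d=np.array([(u-c['cx'])/c['fx'],-(v-c['cy'])/c['fy'],-1.])
    return np.array(c['origin']),R.from_quat(c['attitude']).apply(d)
def onz(n,u,v,z):
    o,d=ray(n,u,v); return o+d*(z-o[2])/d[2]
def px(n,p):
    c=r.camera_info(n); q=R.from_quat(c['attitude']).inv().apply(np.array(p)-c['origin'])
    return c['cx']-c['fx']*q[0]/q[2], c['cy']+c['fy']*q[1]/q[2]
E
python3 - <<'E'
from h import *
a=cv2.imread("pics/top0.png");b=cv2.imread("pics/side0.png")
cr=cv2.resize(a[175:225,200:350],None,fx=5,fy=5,interpolation=cv2.INTER_CUBIC)
cb=cv2.resize(b[140:250,200:350],None,fx=3,fy=3,interpolation=cv2.INTER_CUBIC)
cv2.imwrite("pics/c1.png",np.vstack([cr,np.pad(cb,((0,0),(0,300),(0,0)))]))
hsv=cv2.cvtColor(a,cv2.COLOR_BGR2HSV)
print(onz("top",286,199,.1),onz("top",328,201,.06),onz("top",219,199,.034))
E
```

```text
[ 0.5483088  -0.15154847  0.1       ] [ 0.54626241 -0.29919108  0.06      ] [0.54885907 0.07668546 0.034     ]
```

View pics/c1.png

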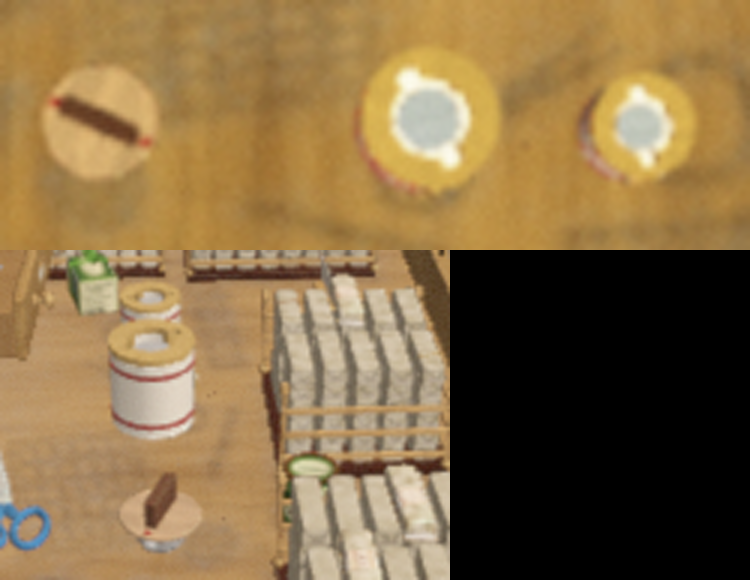

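The one meant is the canister at top (286,199): its collar is about 28 px, or 94 mm, across. The one at (328,201) is about 20 px, or 68 mm, so it's the small size. The slots show as white lobes in the crop at (408,77) and (450,157), and the lid bar has red dots at (55,102) and (147,142). Next I'll measure these finely.

```bash
python3 - <<'E'
from h import *
ims=[r.camera("top").astype(float) for _ in range(4)]; a=np.mean(ims,0).astype(np.uint8)
S=8
def big(x0,x1,y0,y1): return cv2.resize(a[y0:y1,x0:x1],None,fx=S,fy=S,interpolation=cv2.INTER_CUBIC)
def un(x,y,x0,y0): return (x+.5)/S-.5+x0,(y+.5)/S-.5+y0
def comp(m,k=1):
    n,l,st,c=cv2.connectedComponentsWithStats(m.astype(np.uint8)); o=np.argsort(-st[1:,4])[:k]+1
    return [(st[i],c[i],l==i) for i in o]
# canister
x0,y0=266,179; b=big(x0,306,y0,219); h=cv2.cvtColor(b,cv2.COLOR_RGB2HSV).astype(int)
op=comp(h[...,1]<75)[0]; print("opening",op[0],un(*op[1],x0,y0))
cu,cv_=un(*op[1],x0,y0)
ring=comp((h[...,1]>75)&(h[...,2]>185)&(h[...,0]<35))
for t in ring: print("ring",t[0],un(*t[1],x0,y0))
C=onz("top",cu,cv_,.1); print("C",C)
ys,xs=np.nonzero(op[2]); P=np.array([onz("top",*un(x,y,x0,y0),.1)[:2]-C[:2] for x,y in zip(xs[::3],ys[::3])])
rr=np.hypot(*P.T); far=P[rr>.0285]; th=np.arctan2(far[:,1],far[:,0])
print("slot axis deg",np.degrees(np.angle(np.exp(2j*th).sum())/2),rr.max(),len(far))
for s in(1,-1):
    ax=np.angle(np.exp(2j*th).sum())/2; q=far[(s*(far@[np.cos(ax),np.sin(ax)]))>0]; print("lobe",q.mean(0),len(q))
# lid
x0,y0=199,179; b=big(x0,239,y0,219); h=cv2.cvtColor(b,cv2.COLOR_RGB2HSV).astype(int)
bar=comp(h[...,2]<125)[0]; (p,sz,an)=cv2.minAreaRect(np.argwhere(bar[2])[:,::-1].astype(np.float32)); print("bar",un(*p,x0,y0),np.array(sz)/S,an)
print("bar C",onz("top",*un(*p,x0,y0),.06))
bx=cv2.boxPoints((p,sz,an)); W=np.array([onz("top",*un(*q,x0,y0),.06)[:2] for q in bx]); e=W-np.roll(W,1,0); i=np.argmax(np.hypot(*e.T)); print("bar angle",np.degrees(np.arctan2(e[i,1],e[i,0])),np.hypot(*e.T))
red=(b[...,0].astype(int)-b[...,1]>90)
D=[]
for t in comp(red,3):
    w=onz("top",*un(*t[1],x0,y0),.034); D.append(w); print("red",t[0][4],un(*t[1],x0,y0),w)
d=D[0]-D[1]; print("red axis",np.degrees(np.arctan2(d[1],d[0])),np.hypot(*d[:2]),(D[0]+D[1])/2)
# side: check heights
for n,p in (("can top",[C[0],C[1],.1]),("lid top",[*((D[0]+D[1])/2)[:2],.064])): print(n,px("side",p))
E
```

```text
opening [  100    79   123   157 13244] (np.float64(285.4637382965871), np.float64(198.1159204167925))
ring [   50     0   236   320 42174] (np.float64(288.55867359036375), np.float64(196.83012934509412))
C [ 0.55124871 -0.14971714  0.1       ]Traceback (most recent call last):
  File "<stdin>", line 16, in <module>
  File "h.py", line 8, in onz
    o,d=ray(n,u,v); return o+d*(z-o[2])/d[2]
        ~~~^^^^^^^
  File "h.py", line 5, in ray
    c=r.camera_info(n); d=np.array([(u-c['cx'])/c['fx'],-(v-c['cy'])/c['fy'],-1.])
ValueError: time passes only in moves, steps and waits
```

```bash
cat > h.py <<'E'
import numpy as np,cv2
from bench import r
from scipy.spatial.transform import Rotation as R
I={n:r.camera_info(n) for n in("side","top")}
def onz(n,u,v,z):
    c=I[n]; d=R.from_quat(c['attitude']).apply([(u-c['cx'])/c['fx'],-(v-c['cy'])/c['fy'],-1.])
    o=np.array(c['origin']); return o+d*(z-o[2])/d[2]
def px(n,p):
    c=I[n]; q=R.from_quat(c['attitude']).inv().apply(np.array(p)-c['origin'])
    return c['cx']-c['fx']*q[0]/q[2], c['cy']+c['fy']*q[1]/q[2]
S=8
def avg(n,k=4): return np.mean([r.camera(n).astype(float) for _ in range(k)],0).astype(np.uint8)
def big(a,x0,x1,y0,y1): return cv2.resize(a[y0:y1,x0:x1],None,fx=S,fy=S,interpolation=cv2.INTER_CUBIC)
def un(x,y,x0,y0): return (x+.5)/S-.5+x0,(y+.5)/S-.5+y0
def comp(m,k=1):
    n,l,st,c=cv2.connectedComponentsWithStats(m.astype(np.uint8)); o=np.argsort(-st[1:,4])[:k]+1
    return [(st[i],c[i],l==i) for i in o]
E
cat > m.py <<'E'
from h import *
a=avg("top")
x0,y0=266,179; b=big(a,x0,306,y0,219); h=cv2.cvtColor(b,cv2.COLOR_RGB2HSV).astype(int)
op=comp(h[...,1]<75)[0]; cu,cv_=un(*op[1],x0,y0)
C=onz("top",cu,cv_,.1); print("C",C,cu,cv_)
ys,xs=np.nonzero(op[2]); P=np.array([onz("top",*un(x,y,x0,y0),.1)[:2]-C[:2] for x,y in zip(xs[::3],ys[::3])])
rr=np.hypot(*P.T); far=P[rr>.0285]; th=np.arctan2(far[:,1],far[:,0]); ax=np.angle(np.exp(2j*th).sum())/2
print("slot axis deg",np.degrees(ax),rr.max(),len(far))
L=[]
for s in(1,-1):
    q=far[(s*(far@[np.cos(ax),np.sin(ax)]))>0]; L.append(q.mean(0)); print("lobe",q.mean(0),len(q))
d=L[0]-L[1]; print("lobe-lobe deg",np.degrees(np.arctan2(d[1],d[0])),"centre",C[:2]+(L[0]+L[1])/2)
x0,y0=199,179; b=big(a,x0,239,y0,219); h=cv2.cvtColor(b,cv2.COLOR_RGB2HSV).astype(int)
bar=comp(h[...,2]<125)[0]; (p,sz,an)=cv2.minAreaRect(np.argwhere(bar[2])[:,::-1].astype(np.float32))
print("bar C",onz("top",*un(*p,x0,y0),.06),un(*p,x0,y0))
W=np.array([onz("top",*un(*q,x0,y0),.06)[:2] for q in cv2.boxPoints((p,sz,an))]); e=W-np.roll(W,1,0); l=np.hypot(*e.T); i=np.argmax(l); print("bar angle",np.degrees(np.arctan2(e[i,1],e[i,0])),l)
D=[]
for t in comp(b[...,0].astype(int)-b[...,1]>90,3):
    w=onz("top",*un(*t[1],x0,y0),.034); D.append(w); print("red",t[0][4],un(*t[1],x0,y0),w)
d=D[0]-D[1]; print("red axis",np.degrees(np.arctan2(d[1],d[0])),np.hypot(*d[:2]),(D[0]+D[1])/2)
# side: collar/top discs and lid
for n,p in (("can top",[*C[:2],.1]),("lid top",[*((D[0]+D[1])/2)[:2],.064])): print(n,px("side",p))
s=avg("side",2); x0,y0=230,150; b=big(s,x0,272,y0,205); h=cv2.cvtColor(b,cv2.COLOR_RGB2HSV).astype(int)
op=comp(h[...,1]<60,3)
for t in op: print("side pale",t[0],un(*t[1],x0,y0))
E
python3 m.py
```

```text
C [ 0.55124472 -0.14971626  0.1       ] 285.4634613931701 198.1171048655183
slot axis deg 28.162066051928257 0.03610169416698695 329
lobe [0.02769276 0.0150807 ] 178
lobe [-0.02803136 -0.01472168] 151
lobe-lobe deg 28.138772297895066 centre [ 0.55107542 -0.14953675]
bar C [0.54903237 0.07423761 0.06      ] (219.25747299194336, 198.48433303833008)
bar angle -114.62865574007151 [0.05576784 0.01168538 0.05579394 0.01168116]
red 21 (np.float64(210.61011904761904), np.float64(194.99107142857142)) [0.56236595 0.10609469 0.034     ]
red 2 (np.float64(228.625), np.float64(202.9375)) [0.53567323 0.0430039  0.034     ]
red axis 67.06753946686732 0.06850509813266036 [0.54901959 0.07454929 0.034     ]
can top (np.float64(250.31654044859852), np.float64(169.67591026561507))
lid top (np.float64(253.20280461126228), np.float64(219.18010781931892))
side pale [   57   240   224   147 23893] (np.float64(250.6497221989704), np.float64(189.34695046666388))
side pale [  58  198  217   59 4566] (np.float64(250.9244141480508), np.float64(178.9526938239159))
side pale [  69  369  206   56 3904] (np.float64(251.8628650102459), np.float64(200.03688524590163))
```

The collar top is at z 0.1, with the mouth at (0.551,-0.150) and the slots at 28° world. The lid is at (0.549,0.074), with its axis at about 66°. Sizes check out: bar 55.8 mm, slot reach 36.1 mm. Now approaching.

Call:
{"api": "arm_command", "payload": {"moves": [0,0,0,-7,0,0,0,-7,0,0,0,-7,0,0,0,-7,0,0,0,-7,0,0,0,-7,3.5,0,0,0,3.5,0,0,0,3.5,0,0,0,3.5,0,0,0,3.5,0,0,0,3.5,0,0,0], "fingers": 60}}

```text
time: 1.6
ee_pos: [0.3419, -0.3759, 0.2227]
eef_rot: [0.837, 0.547, -0.0, 0.0]
ft_force: [0.7, -1.0, 0.5]
width: 0.0523
grip_force: 0.0
```

Call:
{"api": "arm_command", "payload": {"moves": [3.5,0,0,0,3.5,0,0,0,3.5,0,0,0,3.5,0,0,0,3.5,0,0,0,3.5,0,0,0,3.5,0,0,0,3.5,0,0,0,3.5,0,0,0,3.5,0,0,0,3.5,0,0,0,3.5,0,0,0]}}

```text
time: 2.6
ee_pos: [0.5109, 0.0086, 0.2229]
eef_rot: [0.837, 0.547, 0.0, 0.0]
ft_force: [0.2, 0.0, -0.3]
width: 0.0524
grip_force: 0.0
```

```bash
cat >> h.py <<'E'
def go(t):
    s=r.read_state(); Q=R.from_quat(s['eef_rot']); x=Q.apply([1,0,0])
    print("t",s['time'],"pos",np.round(s['ee_pos'],4),"xdeg %.2f"%np.degrees(np.arctan2(x[1],x[0])),"shift cm",np.round(Q.inv().apply(np.array(t)-s['ee_pos'])*100,2),"F",np.round(s['ft_force'],1),"M",np.round(s['torque'],2))
E
python3 -c "
from h import *
go([.549,.0743,.038])"
```

```text
t 2.6 pos [0.5109 0.0086 0.2229] xdeg 66.26 shift cm [ 7.55  0.82 18.49] F [ 0.2  0.  -0.3] M [-0.06 -0.1  -0.02]
```

Call:
{"api": "arm_command", "payload": {"moves": [3.1,0,0,0,3.1,0,0,0,0,0,3,0,0,0,3,0,0,0,2,0,0,0,0,0,0,0,0,0]}}

```text
time: 3.18
ee_pos: [0.535, 0.0638, 0.1424]
eef_rot: [0.837, 0.547, -0.001, -0.0]
ft_force: [-0.3, -1.0, 1.2]
width: 0.0522
grip_force: 0.0
```

```bash
python3 -c "
from h import *
go([.549,.0743,.038])
b=avg('side',1);cv2.imwrite('pics/s2.png',cv2.resize(b[130:260,170:330],None,fx=4,fy=4,interpolation=2)[:,:,::-1])"
```

```text
t 3.1833 pos [0.535  0.0638 0.1424] xdeg 66.28 shift cm [ 1.53  0.87 10.44] F [-0.3 -1.   1.2] M [-0.   -0.03  0.04]
```

View pics/s2.png

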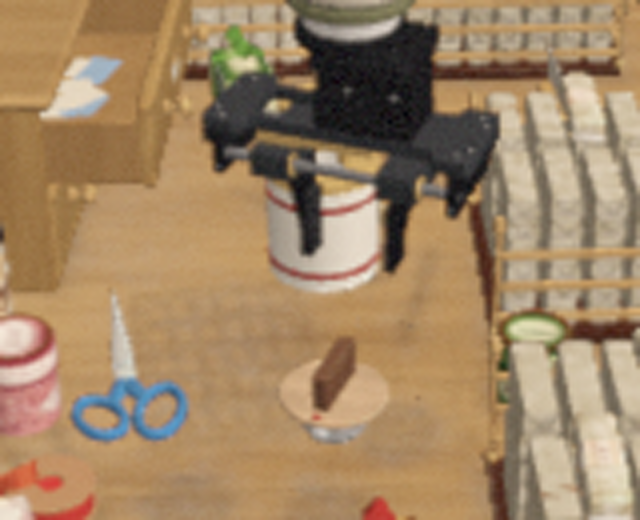

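The gripper is above the lid with the fingers straddling the bar, which runs along its x. The way is clear, so I'll go down and grip.

Call:
{"api": "arm_command", "payload": {"moves": [1.5,0.9,0,0,0,0,3,0,0,0,3,0,0,0,2.2,0,0,0,1,0,0,0,1,0,0,0,0,0,0,0,0,0]}}

```text
time: 3.9
ee_pos: [0.5505, 0.0741, 0.0418]
eef_rot: [0.837, 0.547, 0.001, 0.0]
ft_force: [0.3, -0.4, 0.2]
width: 0.0522
grip_force: 0.0
```

```bash
python3 -c "
from h import *
go([.549,.0743,.038])"
```

```text
t 3.9 pos [0.5505 0.0741 0.0418] xdeg 66.27 shift cm [-0.04 -0.15  0.38] F [ 0.3 -0.4  0.2] M [ 0.02 -0.06 -0.01]
```

Call:
{"api": "arm_command", "payload": {"moves": [0,-0.1,0.2,0,0,0,0,0,0,0,0,0,0,0,0,0,0,0,0,0,0,0,0,0,0,0,0,0,0,0,0,0,0,0,0,0,0,0,0,0], "fingers": 0, "squeeze": 30}}

```text
time: 4.73
ee_pos: [0.5488, 0.0743, 0.0385]
eef_rot: [0.837, 0.547, 0.0, 0.0]
ft_force: [-0.6, -0.2, -0.5]
width: 0.0134
grip_force: 29.9
```

Call:
{"api": "arm_command", "payload": {"moves": [0,0,-2,0,0,0,-3,0,0,0,-3,0,0,0,-3,0,0,0,-2,0,0,0,0,0,0,0,0,0]}}

```text
time: 5.32
ee_pos: [0.5491, 0.0744, 0.1691]
eef_rot: [0.837, 0.547, 0.001, 0.001]
ft_force: [-0.4, -0.9, -1.6]
width: 0.0138
grip_force: 29.9
```

```bash
python3 -c "
from h import *
go([.551,-.1497,.16])
s=r.read_state();print(s['width'],s['grip_force'])
a=avg('side',2);cv2.imwrite('pics/s3.png',cv2.resize(a[130:260,170:330],None,fx=4,fy=4,interpolation=2)[:,:,::-1])"
```

```text
t 5.3167 pos [0.5491 0.0744 0.1691] xdeg 66.28 shift cm [-20.44   9.19   0.91] F [-0.4 -0.9 -1.6] M [-0.01 -0.    0.  ]
0.013819347403543488 29.94167727883905
```

View pics/s3.png

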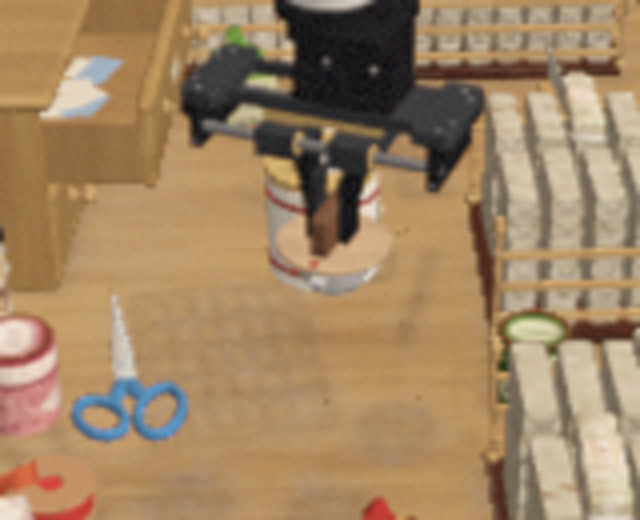

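The lid is held level and the bar is square in the pads, 13.8 mm wide. Next: over the mouth, turned to the slots.

Call:
{"api": "arm_command", "payload": {"moves": [0,0,0,6.35,0,0,0,6.35,0,0,0,6.35,0,0,0,6.35,0,0,0,6.35,0,0,0,6.35,-1.73,3.31,0,0,-1.73,3.31,0,0,-1.73,3.31,0,0,-1.73,3.31,0,0,-1.73,3.31,0,0,-1.73,3.31,0,0]}}

```text
time: 6.42
ee_pos: [0.5498, -0.1514, 0.1668]
eef_rot: [0.97, 0.244, -0.001, -0.001]
ft_force: [1.1, 0.3, -1.2]
width: 0.0134
grip_force: 29.9
```

Call:
{"api": "arm_command", "payload": {"moves": [0,0,0,0,0,0,0,0,0,0,0,0]}}

```text
time: 6.67
ee_pos: [0.5504, -0.149, 0.1671]
eef_rot: [0.97, 0.244, -0.001, -0.001]
ft_force: [0.4, 1.2, -0.7]
width: 0.0136
grip_force: 29.9
```

```bash
python3 - <<'E'
from h import *
go([.551,-.1496,.145])
a=avg("top"); 
p=px("top",[.551,-.1496,.13]); x0,y0=int(p[0])-35,int(p[1])-25
cv2.imwrite("pics/t4.png",cv2.resize(a[y0:y0+50,x0:x0+70],None,fx=8,fy=8,interpolation=2)[:,:,::-1])
b=avg("side",1); cv2.imwrite("pics/s4.png",cv2.resize(b[130:220,200:310],None,fx=6,fy=6,interpolation=2)[:,:,::-1])
E
```

```text
t 6.6667 pos [ 0.5504 -0.149   0.1671] xdeg 28.19 shift cm [0.03 0.08 2.21] F [ 0.4  1.2 -0.7] M [ 0.06 -0.01  0.  ]
```

View pics/s4.png

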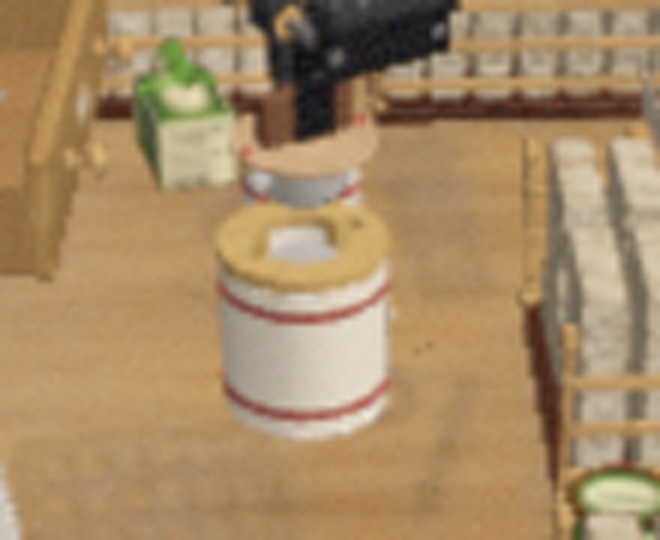

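The lid hangs level just above the collar and is centred within a millimetre. Now lowering the nose into the bore.

Call:
{"api": "arm_command", "payload": {"moves": [0,0.1,1.5,0,0,0,1,0,0,0,0.6,0,0,0,0.6,0,0,0,0,0,0,0,0,0]}}

```text
time: 7.42
ee_pos: [0.5515, -0.1505, 0.1315]
eef_rot: [0.97, 0.244, -0.0, -0.0]
ft_force: [0.7, -0.6, -0.1]
width: 0.0138
grip_force: 29.9
```

Call:
{"api": "arm_command", "payload": {"moves": [0,0,0.2,0,0,0,0,0,0,0,0.1,0,0,0,0,0,0,0,0,0]}}

```text
time: 7.83
ee_pos: [0.5516, -0.1506, 0.1287]
eef_rot: [0.97, 0.243, 0.0, 0.0]
ft_force: [0.1, 0.2, -2.2]
width: 0.0137
grip_force: 29.9
```

```bash
python3 -c "
from h import *
go([.551,-.1496,.1245])"
```

```text
t 7.8333 pos [ 0.5516 -0.1506  0.1287] xdeg 28.18 shift cm [-0.   -0.12  0.42] F [ 0.1  0.2 -2.2] M [-0.01 -0.07 -0.04]
```

Call:
{"api": "arm_command", "payload": {"moves": [0,-0.1,0,0,0,0,0.1,0,0,0,0.1,0,0,0,0.1,0,0,0,0,0,0,0,0,0]}}

```text
time: 8.33
ee_pos: [0.5514, -0.1498, 0.1257]
eef_rot: [0.97, 0.243, 0.0, 0.0]
ft_force: [3.8, -0.4, -1.3]
width: 0.0137
grip_force: 29.9
```

```bash
python3 -c "
from h import *
go([.551,-.1496,.111])"
```

```text
t 8.3333 pos [ 0.5514 -0.1498  0.1257] xdeg 28.18 shift cm [-0.03 -0.04  1.47] F [ 3.8 -0.4 -1.3] M [-0.19 -0.96 -0.06]
```

Call:
{"api": "arm_command", "payload": {"moves": [0.09,0.05,0,0,0,0,0,0,0,0,0,0]}}

```text
time: 8.58
ee_pos: [0.5518, -0.1497, 0.1254]
eef_rot: [0.97, 0.243, -0.0, -0.0]
ft_force: [0.7, 0.2, -1.1]
width: 0.0139
grip_force: 29.9
```

```bash
python3 -c "
from h import *
go([.551,-.1496,.111])"
```

```text
t 8.5833 pos [ 0.5518 -0.1497  0.1254] xdeg 28.18 shift cm [-0.07 -0.04  1.44] F [ 0.7  0.2 -1.1] M [-0.07 -0.26 -0.  ]
```

Relieved. On down in small steps.

Call:
{"api": "arm_command", "payload": {"moves": [0.04,0,0.1,0,0,0,0.1,0,0,0,0,0,0,0,0,0]}}

```text
time: 8.92
ee_pos: [0.5522, -0.1495, 0.1235]
eef_rot: [0.97, 0.243, -0.0, -0.0]
ft_force: [-0.5, -0.3, 1.0]
width: 0.0138
grip_force: 29.9
```

```bash
python3 -c "
from h import *
go([.551,-.1496,.111])"
```

```text
t 8.9167 pos [ 0.5522 -0.1495  0.1235] xdeg 28.18 shift cm [-0.11 -0.05  1.25] F [-0.5 -0.3  1. ] M [ 0.02  0.36 -0.  ]
```

A spring force of about 3 N appeared just past 14 mm depth, as expected, so the lugs are in the slots. Pushing on.

Call:
{"api": "arm_command", "payload": {"moves": [0,0,0.1,0,0,0,0.1,0,0,0,0.1,0,0,0,0,0,0,0,0,0]}}

```text
time: 9.33
ee_pos: [0.5523, -0.1495, 0.1205]
eef_rot: [0.97, 0.243, -0.0, -0.0]
ft_force: [-2.7, -1.0, 2.7]
width: 0.0133
grip_force: 29.9
```

```bash
python3 -c "
from h import *
go([.551,-.1496,.111])"
```

```text
t 9.3333 pos [ 0.5523 -0.1495  0.1205] xdeg 28.18 shift cm [-0.12 -0.06  0.95] F [-2.7 -1.   2.7] M [-0.06  0.56  0.04]
```

Call:
{"api": "arm_command", "payload": {"moves": [-0.05,0,0.1,0,0,0,0.1,0,0,0,0.1,0,0,0,0.1,0,0,0,0,0,0,0,0,0]}}

```text
time: 9.83
ee_pos: [0.5522, -0.1497, 0.1166]
eef_rot: [0.97, 0.244, 0.0, 0.0]
ft_force: [0.2, 0.5, 3.5]
width: 0.0139
grip_force: 30.0
```

```bash
python3 -c "
from h import *
go([.551,-.1496,.111])"
```

```text
t 9.8333 pos [ 0.5522 -0.1497  0.1166] xdeg 28.19 shift cm [-0.1  -0.06  0.56] F [0.2 0.5 3.5] M [ 0.27  0.15 -0.03]
```

Call:
{"api": "arm_command", "payload": {"moves": [0,0,0.1,0,0,0,0.1,0,0,0,0.1,0,0,0,0.1,0,0,0,0.1,0,0,0,0,0,0,0,0,0]}}

```text
time: 10.42
ee_pos: [0.5522, -0.1497, 0.1116]
eef_rot: [0.97, 0.244, 0.0, 0.0]
ft_force: [-0.1, 0.1, 4.4]
width: 0.014
grip_force: 30.0
```

```bash
python3 -c "
from h import *
go([.551,-.1496,.111])"
```

```text
t 10.4167 pos [ 0.5522 -0.1497  0.1116] xdeg 28.19 shift cm [-0.1  -0.07  0.06] F [-0.1  0.1  4.4] M [ 0.45 -0.02 -0.03]
```

Depth is about 27 mm with the spring at about 6.5 N. Adding half a millimetre, then a gentle clockwise twist while watching the moment.

Call:
{"api": "arm_command", "payload": {"moves": [0,0,0.06,0,0,0,0,2,0,0,0,2,0,0,0,2,0,0,0,2,0,0,0,2,0,0,0,0,0,0,0,0]}}

```text
time: 11.08
ee_pos: [0.5518, -0.1503, 0.1109]
eef_rot: [0.987, 0.158, -0.0, 0.0]
ft_force: [-1.3, -1.0, 4.8]
width: 0.0139
grip_force: 29.9
```

```bash
python3 -c "
from h import *
go([.552,-.1497,.111])"
```

```text
t 11.0833 pos [ 0.5518 -0.1503  0.1109] xdeg 18.22 shift cm [ 0.04 -0.05 -0.01] F [-1.3 -1.   4.8] M [-0.1   0.35  0.02]
```

It turns freely. I'll continue to about 40°.

Call:
{"api": "arm_command", "payload": {"moves": [0,0,0,3,0,0,0,3,0,0,0,3,0,0,0,3,0,0,0,3,0,0,0,3,0,0,0,3,0,0,0,3,0,0,0,3,0,0,0,3,0,0,0,0,0,0,0,0]}}

```text
time: 12.08
ee_pos: [0.552, -0.1502, 0.111]
eef_rot: [0.995, -0.102, 0.0, 0.0]
ft_force: [-0.4, -0.8, 4.4]
width: 0.0139
grip_force: 29.9
```

```bash
python3 -c "
from h import *
go([.552,-.1497,.111])"
```

```text
t 12.0833 pos [ 0.552  -0.1502  0.111 ] xdeg -11.70 shift cm [-0.01 -0.04  0.  ] F [-0.4 -0.8  4.4] M [-0.17  0.23 -0.04]
```

Call:
{"api": "arm_command", "payload": {"moves": [0,0,0,1,0,0,0,1,0,0,0,1,0,0,0,1,0,0,0,1,0,0,0,0,0,0,0,0]}}

```text
time: 12.67
ee_pos: [0.5519, -0.1502, 0.111]
eef_rot: [0.989, -0.146, 0.0, 0.0]
ft_force: [-2.3, -4.0, 5.3]
width: 0.0137
grip_force: 29.9
```

```bash
python3 -c "
from h import *
go([.552,-.1497,.111])"
```

```text
t 12.6667 pos [ 0.5519 -0.1502  0.111 ] xdeg -16.83 shift cm [-0.01 -0.05  0.  ] F [-2.3 -4.   5.3] M [-0.84  0.25  0.15]
```

Call:
{"api": "arm_command", "payload": {"moves": [0,0,0,0.7,0,0,0,0.7,0,0,0,0.6,0,0,0,0,0,0,0,0]}}

```text
time: 13.08
ee_pos: [0.5517, -0.1509, 0.1109]
eef_rot: [0.986, -0.164, -0.0, 0.001]
ft_force: [-2.0, -5.6, 6.3]
width: 0.0138
grip_force: 30.0
```

```bash
python3 -c "
from h import *
go([.552,-.1497,.111])"
```

```text
t 13.0833 pos [ 0.5517 -0.1509  0.1109] xdeg -18.87 shift cm [-0.01 -0.12 -0.01] F [-2.  -5.6  6.3] M [-1.36  0.54  0.31]
```

The stop is felt: the moment is rising at about 47°. I'll ease the side load and seat it against the stop.

Call:
{"api": "arm_command", "payload": {"moves": [0,0.08,0,0.5,0,0,0,0.5,0,0,0,0.5,0,0,0,0,0,0,0,0]}}

```text
time: 13.5
ee_pos: [0.5516, -0.1511, 0.1109]
eef_rot: [0.984, -0.176, -0.0, 0.001]
ft_force: [-0.8, -5.9, 5.3]
width: 0.014
grip_force: 30.4
```

```bash
python3 -c "
from h import *
go([.552,-.1497,.111])"
```

```text
t 13.5 pos [ 0.5516 -0.1511  0.1109] xdeg -20.33 shift cm [-0.01 -0.15 -0.01] F [-0.8 -5.9  5.3] M [-1.22  0.42  0.57]
```

At the stop (0.57 N m, 48.5°). Now I'll let the spring lift it into the notches.

Call:
{"api": "arm_command", "payload": {"moves": [0,0,0,-0.5,0,0,-0.1,0,0,0,-0.1,0,0,0,-0.1,0,0,0,-0.1,0,0,0,0,0,0,0,0,0]}}

```text
time: 14.08
ee_pos: [0.5513, -0.151, 0.1136]
eef_rot: [0.985, -0.172, -0.0, 0.0]
ft_force: [1.6, -5.6, -6.2]
width: 0.0137
grip_force: 30.1
```

```bash
python3 -c "
from h import *
go([.552,-.1497,.1155])"
```

```text
t 14.0833 pos [ 0.5513 -0.151   0.1136] xdeg -19.83 shift cm [ 0.02 -0.15 -0.19] F [ 1.6 -5.6 -6.2] M [-1.35 -0.64  0.54]
```

It stopped about 2 mm short of the notch height, with side load. I'll press back down, shift the centre to balance the lugs, and twist again.

Call:
{"api": "arm_command", "payload": {"moves": [0,0,0.15,0,0,0,0.15,0,0,0.1,0.1,0,0,0.05,0,0.5,0,0,0,0.5,0,0,0,0,0,0,0,0]}}

```text
time: 14.67
ee_pos: [0.5517, -0.1514, 0.1116]
eef_rot: [0.984, -0.18, 0.001, -0.0]
ft_force: [-1.6, -1.6, 9.3]
width: 0.0141
grip_force: 30.6
```

```bash
python3 -c "
from h import *
go([.552,-.1497,.1155])"
```

```text
t 14.6667 pos [ 0.5517 -0.1514  0.1116] xdeg -20.76 shift cm [-0.03 -0.17 -0.39] F [-1.6 -1.6  9.3] M [-0.4   0.45  0.67]
```

Call:
{"api": "arm_command", "payload": {"moves": [0,0,-0.1,-0.5,0,0,-0.1,0,0,0,-0.1,0,0,0,0,0,0,0,0,0]}}

```text
time: 15.08
ee_pos: [0.5513, -0.1513, 0.1131]
eef_rot: [0.984, -0.176, -0.0, -0.0]
ft_force: [5.2, -1.3, -8.8]
width: 0.014
grip_force: 30.3
```

```bash
python3 - <<'E'
from h import *
go([.552,-.1497,.1155])
a=avg("side",3);cv2.imwrite('pics/s5.png',cv2.resize(a[135:210,205:295],None,fx=8,fy=8,interpolation=2)[:,:,::-1])
E
```

```text
t 15.0833 pos [ 0.5513 -0.1513  0.1131] xdeg -20.29 shift cm [ 0.01 -0.18 -0.24] F [ 5.2 -1.3 -8.8] M [-0.29 -1.34  0.56]
```

View pics/s5.png

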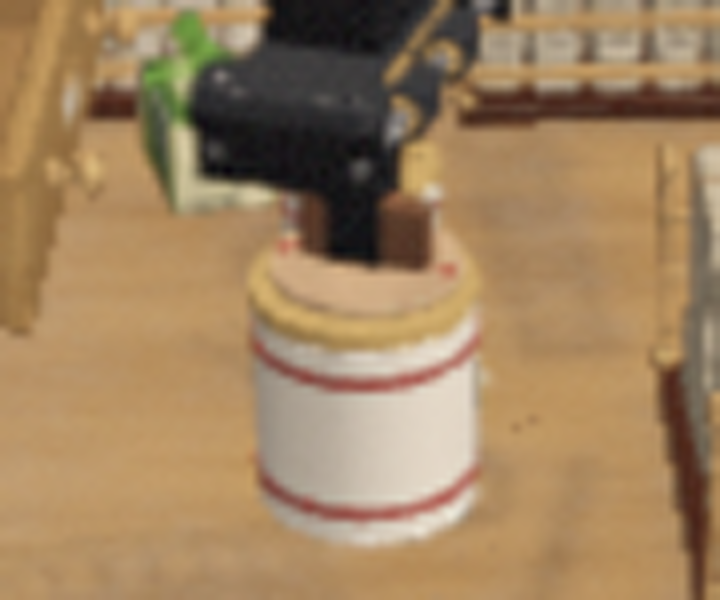

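The lid is flush on the collar and turned. The range between pushing and pulling is very narrow, and the stop moment is still 0.56 N m. So friction from my own twist is holding it, and I'll back the twist off.

Call:
{"api": "arm_command", "payload": {"moves": [0,0,0.1,-0.6,0,0,0,-0.6,0,0,0,-0.6,0,0,0,0,0,0,0,0]}}

```text
time: 15.65
ee_pos: [0.5515, -0.1514, 0.1134]
eef_rot: [0.987, -0.161, 0.0, -0.0]
ft_force: [1.5, 1.6, 2.9]
width: 0.0136
grip_force: 30.0
```

```bash
python3 -c "
from h import *
go([.552,-.1497,.1155])"
```

```text
t 15.65 pos [ 0.5515 -0.1514  0.1134] xdeg -18.51 shift cm [-0.01 -0.18 -0.21] F [1.5 1.6 2.9] M [ 0.64 -0.35  0.01]
```

The moment is gone and the spring is pushing again. Rising gently.

Call:
{"api": "arm_command", "payload": {"moves": [0,0,-0.1,0,0,0,-0.1,0,0,0,-0.1,0,0,0,0,0,0,0,0,0]}}

```text
time: 16.07
ee_pos: [0.5514, -0.1515, 0.1155]
eef_rot: [0.987, -0.161, 0.0, -0.0]
ft_force: [4.5, 2.5, -3.9]
width: 0.0139
grip_force: 30.0
```

```bash
python3 -c "
from h import *
go([.552,-.1497,.1155])"
```

```text
t 16.0667 pos [ 0.5514 -0.1515  0.1155] xdeg -18.50 shift cm [-0.   -0.19  0.  ] F [ 4.5  2.5 -3.9] M [ 0.75 -1.2   0.  ]
```

The height now matches the locked one, TCP 0.1155. I'll check gently that it's held against turning back.

Call:
{"api": "arm_command", "payload": {"moves": [0,0,0.1,-1,0,0,0,-1,0,0,0,-1,0,0,0,0,0,0,0,0]}}

```text
time: 16.48
ee_pos: [0.5514, -0.152, 0.1152]
eef_rot: [0.991, -0.135, 0.0, 0.0]
ft_force: [2.3, 2.6, 3.7]
width: 0.0138
grip_force: 30.0
```

```bash
python3 -c "
from h import *
go([.552,-.1497,.1155])"
```

```text
t 16.4833 pos [ 0.5514 -0.152   0.1152] xdeg -15.52 shift cm [-0.   -0.24 -0.03] F [2.3 2.6 3.7] M [ 0.7  -0.57 -0.01]
```

Call:
{"api": "arm_command", "payload": {"moves": [0,0,-0.03,-0.7,0,0,0,-0.7,0,0,0,-0.7,0,0,0,0,0,0,0,0]}}

```text
time: 16.9
ee_pos: [0.5513, -0.1518, 0.1154]
eef_rot: [0.993, -0.117, 0.0, -0.0]
ft_force: [2.7, 2.5, 4.8]
width: 0.014
grip_force: 30.0
```

```bash
python3 -c "
from h import *
go([.552,-.1497,.1155])"
```

```text
t 16.9 pos [ 0.5513 -0.1518  0.1154] xdeg -13.41 shift cm [ 0.01 -0.22 -0.01] F [2.7 2.5 4.8] M [ 0.81 -0.67 -0.11]
```

Call:
{"api": "arm_command", "payload": {"moves": [0,0,0,-0.7,0,0,0,-0.7,0,0,0,0,0,0,0,0]}}

```text
time: 17.23
ee_pos: [0.5514, -0.1515, 0.1154]
eef_rot: [0.995, -0.104, 0.0, -0.0]
ft_force: [3.3, 4.3, 4.5]
width: 0.0141
grip_force: 30.1
```

```bash
python3 -c "
from h import *
go([.552,-.1497,.1155])"
```

```text
t 17.2333 pos [ 0.5514 -0.1515  0.1154] xdeg -11.98 shift cm [ 0.02 -0.18 -0.01] F [3.3 4.3 4.5] M [ 1.15 -0.68 -0.29]
```

Turning back is blocked (the moment grows to -0.29 N m), so the lugs are in the notches. I'll return to the stop side, let go and rise.

Call:
{"api": "arm_command", "payload": {"moves": [0,0,0,1.3,0,0,0,1.3,0,0,0,1.3,0,0,-0.03,0.7,0,0,0,0,0,0,0,0]}}

```text
time: 17.73
ee_pos: [0.5512, -0.1525, 0.1154]
eef_rot: [0.99, -0.145, 0.0, 0.0]
ft_force: [4.0, -1.1, 1.8]
width: 0.0137
grip_force: 30.0
```

Call:
{"api": "arm_command", "payload": {"moves": [0,0,0,0,0,0,0,0,0,0,0,0,0,0,0,0,0,0,0,0,0,0,0,0,0,0,0,0], "fingers": 50}}

```text
time: 18.32
ee_pos: [0.5511, -0.152, 0.1155]
eef_rot: [0.99, -0.145, -0.0, 0.0]
ft_force: [0.3, 0.6, 0.1]
width: 0.0423
grip_force: 0.0
```

Call:
{"api": "arm_command", "payload": {"moves": [0,0,-1,0,0,0,-2,0,0,0,-3,0,0,0,-3,0,0,0,-3,0,-3,0,0,0,-3.5,0,0,0,-3.5,0,0,0,-3.5,0,0,0,0,0,0,0,0,0,0,0]}}

```text
time: 19.23
ee_pos: [0.421, -0.1132, 0.2368]
eef_rot: [0.989, -0.145, 0.001, 0.001]
ft_force: [0.9, 0.3, -0.5]
width: 0.0437
grip_force: 0.0
```

```bash
python3 - <<'E'
from h import *
go([.552,-.1497,.1155])
a=avg("side",3);b=avg("top",3)
p=px("top",[.551,-.15,.1]);x0,y0=int(p[0])-25,int(p[1])-20
h=cv2.resize(b[y0:y0+40,x0:x0+50],(750,600),interpolation=2)[:300*2]
c=cv2.resize(a[140:210,205:295],(386,300),interpolation=2); d=cv2.resize(b[y0:y0+40,x0:x0+50],(375,300),interpolation=2)
cv2.imwrite('pics/e6.png',np.hstack([c,d])[:,:,::-1])
B=big(a,225,280,140,180); 
D=[]
S_=B[...,0].astype(int)-B[...,1]>85
for t in comp(S_,3): print("side red",t[0][4],un(*t[1],225,140))
B2=big(b,x0,x0+50,y0,y0+40)
for t in comp(B2[...,0].astype(int)-B2[...,1]>85,3): print("top red",t[0][4],un(*t[1],x0,y0))
for z in (.106,.109,.112):   # round-top surface = origin+34 mm: locked .111, low .108
  for q in (-16.5,163.5): print(z,q,np.round(px("side",[.5515+.035*np.cos(np.radians(q)),-.1505+.035*np.sin(np.radians(q)),z]),2))
E
```

```text
t 19.2333 pos [ 0.421  -0.1132  0.2368] xdeg -16.62 shift cm [13.57 -0.27 12.16] F [ 0.9  0.3 -0.5] M [ 0.01 -0.    0.04]
top red 54 (np.float64(289.0740740740741), np.float64(188.33796296296296))
top red 39 (np.float64(283.11378205128204), np.float64(208.0625))
0.106 -16.5 [239.83 166.7 ]
0.106 163.5 [260.69 169.21]
0.109 -16.5 [239.81 165.89]
0.109 163.5 [260.69 168.4 ]
0.112 -16.5 [239.78 165.08]
0.112 163.5 [260.69 167.59]
```

View pics/e6.png

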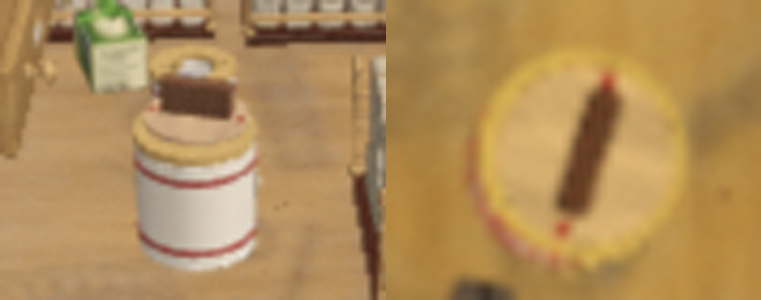

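The side view shows the lid level on the collar. The top view has the red dots at pixels (289,188) and (283,208), an axis of about -17°, which is 45° clockwise of the slots. It's free of the gripper and held at locked height, so I'm handing in.

```bash
python3 -c "
from bench import r
print(r.close_job())"
```

```text
the job is handed in; nothing more can be done
None
```

The lid is in the canister, twisted clockwise to the stop and sprung up into its locking notches; a gentle turn back was blocked. I let it go, drew the arm clear and handed the job in at about 19 s; no verdict was shown.

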